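# Unlock a steel jewellery safe and flip its lid back

## Robot

A 6-joint arm with a two-finger parallel gripper is mounted at the origin on the work surface. World frame = base frame: x ahead of the robot, y to its left, z up, the work surface at z = 0. Lengths are in m, angles in rad, forces in N, time in s.
With the tool pointing down it reaches from about 0.25 to 0.725 m from the base axis. Payload 4 kg.
Tool frame: the origin (TCP) lies midway between the tips of the shut fingers; the grasp point (between the pads) lies bot.pinch_z behind it (bot.pinch_z is the distance from the TCP to the grasp point, in m); z points along the fingers, y is the direction in which the jaws open and shut (so a half turn about z gives the same grasp; the last joint's range is limited). The gripper opens to 85 mm and grips with 20 to 120 N. Pads are 22 mm wide; open, the fingers measure 114 mm over their backs; the gripper's body (76 mm by 85 mm) begins 54 mm behind the grasp point. The pads swing forward as they close: fully open they stand 13 mm farther back than shut.
Start: joints at [-1.343, 0.241, 0.005, 1.335, 0, 1.571], TCP at [0.113, -0.487, 0.231] pointing down, gripper open.
Joint ranges: [-2.72, 2.72], [-1.05, 1.87], [-1.09, 1.28], [-1.99, 2.15], [-1.42, 1.44], [-3.14, 3.14]. Speed limits (rad/s): [2.79, 2.79, 3.14, 3.14, 3.14, 3.14].

## Interface

Orientations are given as a unit quaternion [x, y, z, w].
In Python, from workcell import bot gives the robot as it stands. The module is installed in compiled form; this text tells all that it offers.
- The arm moves only by the tool move_arm, never from a script. Its argument "series" is a list that holds one entry, the list of rows, each a list of 7 numbers: the shift along the world's x, y, z in cm, then the turn, a rotation vector about the world's x, y, z in degrees, then the opening, from 0 (shut) to 1 (fully open). A call has exactly 5 rows; each row shifts and turns the pose as measured when the row begins; what a row does not reach is not made up. A row lasts 1/10 s, in which the tool goes at most 50 mm and 8.59 degrees, less where a joint would pass 70% of its speed; a pose out of reach is approached as far as the arm can. A call with a gripper value outside its range is refused whole. The fingers move at their own pace and stop on an object; the grip force is fixed at half the most. Time passes only in rows, so rows that do not move let the fingers close, or fill a call up. It gives the time, the measured TCP pose, the force and the opening at its end, in the units of the state.
- bot.get_obs(): the state, without advancing time (a new reading comes with each control period).
- bot.camera(name): name is "side" or "top"; returns (picture, depth): 384x512x3 uint8, red, green, blue; 384x512 float32, m along the optical axis (not along the pixel's ray), 0 where there is no reading.
- bot.camera_info(name): a dict with "vfov" (degrees; the focal length in pixels is half the picture's height over the tangent of half this angle, whatever the lens; pixels are square), "cx", "cy" (the principal point, pixels), "cam_to_world" (4x4, takes a point from camera to world coordinates). Camera axes: x right, y down, z forward; pixel columns grow to the right and rows downward; lengths in m; the calibration is good to about 2 mm. A picture is of the moment at which its call begins. camera_info takes no time and is no camera call.
- bot.job_done(): hands the job in, once; it reports no verdict.
Trained networks look in the newest picture that a camera, given by its name, has taken for a name from the list of things; names that differ only in an ending like _2 or _b are one class to them, and where a whole thing is asked for, a point or a joint stands for the part that bears it (a point fixed in the world has none). Each returns a list of dicts, best first, with "confidence" (0 to 1); they miss things now and then, are a little off and sometimes report something else, mostly with a low value. They report only what shows in the picture. A call takes as long as a camera call.
- bot.find_in(camera, target): "at" ([x, y, z] in m, in world coordinates, good to about 4 mm: the middle of the surface that is visible of it).
The state is a dict: "clock": time; "joint_pos": joint angles; "joint_vel": joint speeds; "tau": joint torques, N m; "eef_pos": TCP position; "tool_rot": TCP orientation; "ft_force": force on the tool from outside, world axes, zero at the start; "ft_torque": the same for the moment, N m; "grip_width": finger opening in m.
Only numpy, scipy, OpenCV 4.12 (cv2) and the standard library are available. Lean on these libraries where they do the work, as an engineer would, in place of code of your own. Each camera call takes 0.05 s, during which the arm holds its last target.

## Task

Open the steel jewellery safe on the dressing table with fingertips only: push the lock lever on its lid clockwise all the way round until it points at the hinges, then raise the lid with a fingertip under the lip at its front and push it over past upright, so that it falls back against its stop and stays open by itself. Push with closed fingers: never take the lever or the lid's edge between the fingers, leave the jar, the bowl and the hairband where they are, and finish clear of everything.

Things in the scene. Friction and masses are not known exactly. Their poses are not given: they have to be found in the camera images.
- safe: Low grey steel safe, fixed: open-topped box 150 mm deep (x), 220 wide (y), walls 3 mm, rim 85 mm high, with a hinged lid 8 mm thick (top 93 mm above the table when shut). Origin: centre of the underside, on the table. +x to its back (hinges); its front (-x) looks roughly to the robot's right; +y its left for one facing its front. Inside, a wine-red floor 30 mm above the table with fixed bangles.
- lid (a joint): Angle of the lid about the hinge line, rad: 0 shut (flat), 1.57 upright, 1.95 leaning back on the hinge's own stop. No spring; 0.4 to 0.6 kg, moves freely: let go below about 1.45 it falls shut, beyond about 1.65 it falls open. Raising it takes 2 to 3 N at the lip.
- lid_lip (a point): Middle of the front edge of the lid's lip, at its underside (85 mm above the table when shut), 170 mm from the hinge line. The lip: 130 mm wide (y), 4 mm thick, standing 20 mm out from the front wall, nothing under it down to the table, so a fingertip fits under it. Moves with the lid. Axes: x from lip to hinge, y along the hinge, z out of the lid's outer face.
- lid_hinge (a point): Middle of the hinge line: back rim of the safe, 75 mm behind its centre and 85 mm above the table, at the height of the lid's underside. The line runs along the safe's y. It does not move.
- lever (a joint): Angle of the lock lever on the lid, rad: 0 locked, pointing to the safe's left (+y, red dot); grows clockwise seen from above to a stop at 1.57, unlocked, pointing at the hinges (+x, green dot). Below about 1.2 a bolt holds the lid shut. Starts at 0 to 0.25; light friction (about 2 N at its end); stays where left.
- lever_axis (a point): On the lever's turning axis, at half the height of its bar (107 mm above the table with the lid shut), 20 mm in front of the safe's centre. The hub is 28 mm across.
- lever_end (a point): Outer end of the lever's dark bar, 52 mm from the axis, at half its height. The bar is 12 mm wide, 14 tall; underside 7 mm and top 21 mm above the lid's top face. Turns with the lever: y points outwards along the bar, x across it (the lever swings towards x), z out of the lid.
- jar: Empty open amber glass jar, loose, 74 mm across, 85 mm tall, 0.2 kg. Origin: centre of its underside. To be left alone.
- bowl: White ceramic bowl of glass beads, loose, 116 mm across the rim, 50 mm tall, 0.4 kg. Origin: centre of its underside. To be left alone.
- hairband: Yellow plastic hairband, loose, lying on the table: an open ring about 130 mm across and 14 mm tall. Origin: centre of the ring, on the table. To be left alone.

How it is judged:
By the outcome, as a careful person would: the job done as asked, in the order asked, and still so for the second after the job is handed in, with the robot touching nothing.
It also fails if it takes over 64 s, if anything falls off the work surface, if the arm or the gripper's body presses on something with over 40 N, if the wrist force passes 120 N, or if a joint passes its speed limit or range.

## Working session

There is one attempt and no reset: what is moved stays moved. The work goes in short steps, Python scripts to look and compute and a tool call to move; the robot and the scene stay as the last step left them, time stands still between calls to the robot, and variables do not carry over. Pictures are saved under pics/ and viewed, and the job is handed in when it is done.

Besides the shell and the picture viewer there is one more tool, called after "Call:" as name(argument=value, ...) on one line, values as JSON. move_arm: Moves the arm, as the interface text tells. Its arguments: {"type":"object","properties":{"series":{"type":"array","items":{"type":"array","items":{"type":"array","items":{"type":"number"}}}}},"required":["series"]}

```bash
mkdir -p pics; cat > h.py <<'E'
from workcell import bot
import numpy as np, cv2
def snap(c,fn):
    p,d=bot.camera(c); cv2.imwrite('pics/'+fn,cv2.cvtColor(p,cv2.COLOR_RGB2BGR)); np.save('/tmp/'+c+'.npy',d); return p,d
def px(c,d,u,v):
    i=bot.camera_info(c); f=192/np.tan(np.radians(i['vfov'])/2); z=d[v,u]
    return (np.array(i['cam_to_world'])@[ (u-i['cx'])/f*z,(v-i['cy'])/f*z,z,1])[:3]
E
python3 - <<'E'
from h import *
np.set_printoptions(precision=4,suppress=True)
for c in('side','top'):
    snap(c,c+'0.png')
    print(bot.camera_info(c))
    for t in('safe','lid_lip','lever','lever_end','jar','bowl','hairband'):
        print(c,t,[(np.round(r['at'],3),round(r['confidence'],2)) for r in bot.find_in(c,t)][:3])
o=bot.get_obs();print(o, bot.pinch_z)
E
```

```text
{'vfov': 43.1666467311656, 'cx': 246.79479036128797, 'cy': 181.86699865638445, 'cam_to_world': array([[ 0.9994, -0.0216,  0.0263,  0.5743],
       [-0.034 , -0.6388,  0.7686, -0.7804],
       [ 0.0002, -0.7691, -0.6391,  0.8022],
       [ 0.    ,  0.    ,  0.    ,  1.    ]])}
side safe [(array([ 0.532, -0.177,  0.094]), 0.97)]
side lid_lip [(array([ 0.532, -0.153,  0.091]), 0.91)]
side lever [(array([ 0.519, -0.159,  0.112]), 0.88)]
side lever_end [(array([ 0.517, -0.156,  0.113]), 0.53)]
side jar [(array([0.657, 0.052, 0.054]), 0.8)]
side bowl [(array([0.521, 0.148, 0.037]), 0.7)]
side hairband [(array([ 0.518, -0.155,  0.113]), 0.18)]
{'vfov': 57.453625977390686, 'cx': 260.58786622764, 'cy': 192.681538825927, 'cam_to_world': array([[-0.0168, -0.9983,  0.0551,  0.544 ],
       [-0.9992,  0.0188,  0.0356,  0.0734],
       [-0.0365, -0.0545, -0.9978,  0.987 ],
       [ 0.    ,  0.    ,  0.    ,  1.    ]])}
top safe [(array([ 0.533, -0.137,  0.092]), 0.73)]
top lid_lip [(array([ 0.531, -0.143,  0.091]), 0.85)]
top lever [(array([ 0.522, -0.149,  0.111]), 0.66)]
top lever_end [(array([ 0.518, -0.146,  0.112]), 0.49)]
top jar [(array([0.664, 0.071, 0.012]), 0.7), (array([0.523, 0.149, 0.036]), 0.3)]
top bowl [(array([0.524, 0.15 , 0.037]), 0.89), (array([ 0.523, -0.148,  0.113]), 0.15)]
top hairband [(array([ 0.442, -0.329,  0.012]), 0.51)]
{'clock': 0.8, 'joint_pos': array([-1.343 ,  0.2406,  0.005 ,  1.3352, -0.    ,  1.5708]), 'joint_vel': array([ 0.0012, -0.    , -0.0011, -0.0001,  0.0009, -0.0003]), 'tau': array([  0.0001, -37.2148,  25.2681,   0.0008,   0.    ,   0.    ]), 'eef_pos': array([ 0.1129, -0.4871,  0.2313]), 'tool_rot': array([0.9935, 0.1136, 0.    , 0.0001]), 'ft_force': array([-0.7698,  0.1055, -0.9646]), 'ft_torque': array([ 0.0127, -0.0394, -0.0203]), 'grip_width': 0.08551294197323858} 0.0187
```

View pics/side0.png

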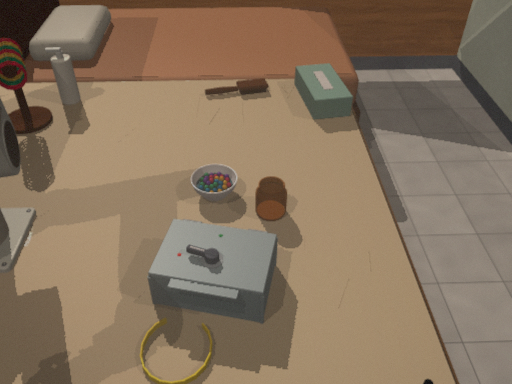

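View pics/top0.png

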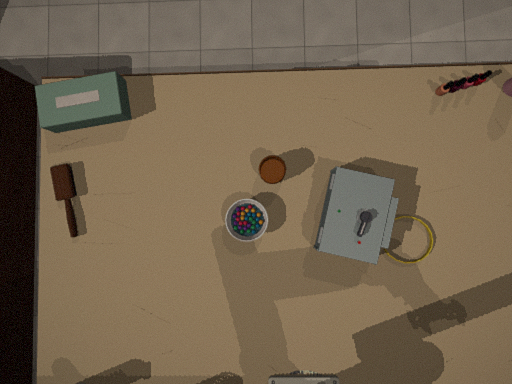

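The side view shows the safe at about (215,268), with the lip on its lower edge at (203,288) and the hairband in front at (177,350). The lever runs from its hub at (212,257) to its end at (190,250). In the top view the hinges are on the left (world +y) and the lever points to world -x. Next I'll fit the lid's pose.

```bash
cat > fit.py <<'E'
from h import *
np.set_printoptions(precision=4,suppress=True)
def cloud(c,d):
    i=bot.camera_info(c); f=192/np.tan(np.radians(i['vfov'])/2)
    v,u=np.mgrid[:384,:512]; P=np.stack([(u-i['cx'])/f*d,(v-i['cy'])/f*d,d,np.ones_like(d)],-1)@np.array(i['cam_to_world']).T
    return P[...,:3]
if __name__=='__main__':
  for c in('top','side'):
    d=np.load('/tmp/'+c+'.npy'); P=cloud(c,d)
    near=(abs(P[...,0]-.53)<.17)&(abs(P[...,1]+.15)<.17)&(d>0)
    lid=near&(P[...,2]>.083)&(P[...,2]<.102)
    n,l,s,ce=cv2.connectedComponentsWithStats(lid.astype(np.uint8))
    k=1+np.argmax(s[1:,4]); q=P[l==k]
    print(c,len(q),'z',np.percentile(q[:,2],[5,50,95]))
    for shp in ('all',):
        r=cv2.minAreaRect((q[:,:2]*1000).astype(np.float32)); print(r, cv2.boxPoints(r))
    lev=near&(P[...,2]>.104)&(P[...,2]<.125)
    w=P[lev]; print('lever n',len(w),w.mean(0)); m=w[:,:2].mean(0)
    L=cv2.fitLine((w[:,:2]*1000).astype(np.float32),cv2.DIST_L2,0,.01,.01).ravel(); print(L)
    t=(w[:,:2]*1000-L[2:])@L[:2]; print(np.percentile(t,[0,2,98,100]), [L[2:]+x*L[:2] for x in np.percentile(t,[1,99])])
    hb=(d>0)&(abs(P[...,0]-.44)<.15)&(abs(P[...,1]+.33)<.12)&(P[...,2]>.006)&(P[...,2]<.02)
    if hb.any(): h=P[hb]; print('hb',h.min(0),h.max(0),len(h))
E
python3 fit.py
python3 - <<'E'
import cv2
a=cv2.imread('pics/top0.png')[155:275,300:445]; b=cv2.imread('pics/side0.png')[215:384,130:290]
cv2.imwrite('pics/z_t.png',cv2.resize(a,None,fx=5,fy=4.9,interpolation=3)[:600]); cv2.imwrite('pics/z_s.png',cv2.resize(b,None,fx=3.5,fy=3.5,interpolation=3))
E
```

```text
top 5481 z [0.0868 0.0906 0.0934]
((532.1035766601562, -142.890380859375), (177.44241333007812, 220.14822387695312), 76.0606689453125) [[ 403.8986 -202.4826]
 [ 617.5637 -255.5151]
 [ 660.3086  -83.2981]
 [ 446.6434  -30.2657]]
lever n 186 [ 0.5157 -0.1494  0.1108]
[   0.9294   -0.3692  515.664  -149.4165]
[-37.1062 -35.448   26.2333  27.7198] [array([ 481.9223, -136.0132]), array([ 540.6849, -159.3557])]
hb [ 0.401  -0.3574  0.0061] [ 0.5267 -0.2265  0.016 ] 181
side 7194 z [0.0888 0.0933 0.0956]
((531.107177734375, -146.14492797851562), (177.9744110107422, 220.1453399658203), 76.16799926757812) [[ 402.9518 -206.2359]
 [ 616.7131 -258.8673]
 [ 659.2626  -86.054 ]
 [ 445.5012  -33.4226]]
lever n 313 [ 0.5139 -0.1559  0.1123]
[   0.9214   -0.3887  513.945  -155.8874]
[-37.4117 -34.9531  26.7439  28.0005] [array([ 480.7339, -141.8769]), array([ 539.1837, -166.5345])]
hb [ 0.3444 -0.361   0.006 ] [ 0.5898 -0.21    0.0199] 744
```

View pics/z_t.png

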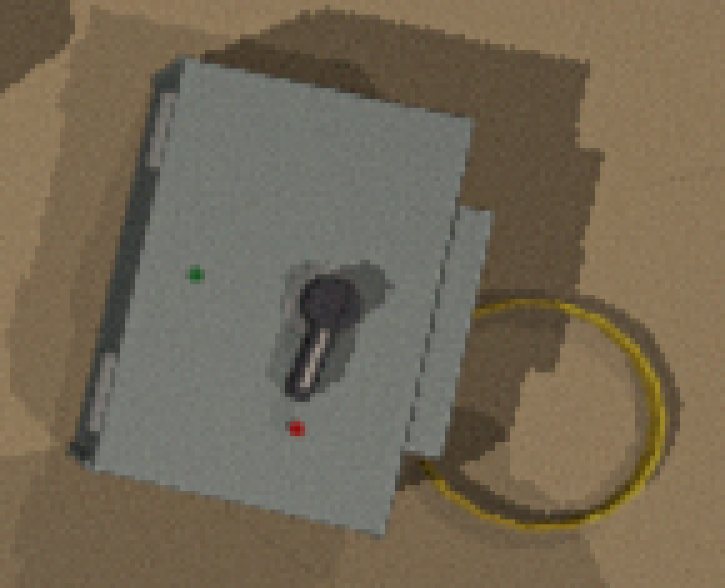

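View pics/z_s.png

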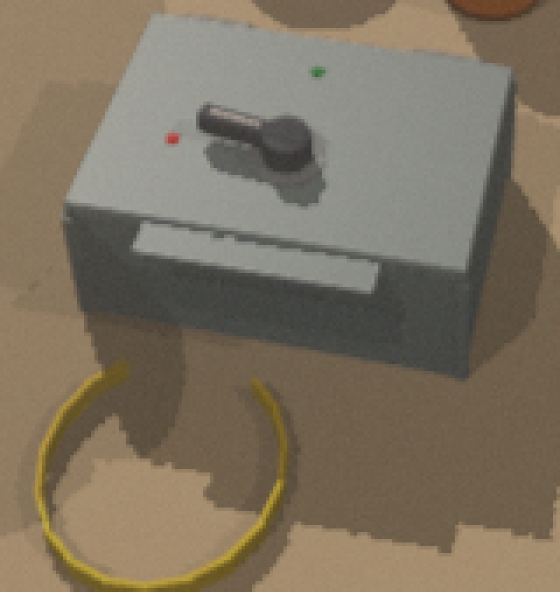

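Call:
move_arm(series=[[[4,3,0,0,0,0,0],[4,3,0,0,0,0,0],[4,3,0,0,0,0,0],[4,3,0,0,0,0,0],[4,3,0,0,0,0,0]]])

```text
clock: 1.3
eef_pos: [0.3116, -0.3383, 0.2314]
tool_rot: [0.994, 0.106, 0.0, 0.002]
ft_force: [0.7, -0.3, 0.4]
grip_width: 0.0124
```

```bash
python3 - <<'E'
from h import *
o=bot.get_obs();print(o)
E
```

```text
{'clock': 1.3, 'joint_pos': array([-0.82500048,  0.15854342, -0.09786202,  1.31100785, -0.00217931,
        2.10518017]), 'joint_vel': array([ 1.09518275,  0.04750596,  0.06225193, -0.00326292, -0.00321902,
        1.0916824 ]), 'tau': array([-4.25391197e+00, -3.48124480e+01,  2.40257156e+01,  4.99941465e-01,
        1.28274359e-02, -9.06174704e-01]), 'eef_pos': array([ 0.31157249, -0.33825682,  0.23139362]), 'tool_rot': array([9.94416502e-01, 1.05507213e-01, 1.36339538e-04, 2.00747883e-03]), 'ft_force': array([ 0.6511285 , -0.26143429,  0.38564307]), 'ft_torque': array([-0.03490676, -0.07870941,  0.02307735]), 'grip_width': 0.012441541274642363}
```

Call:
move_arm(series=[[[4,3.5,0,0,0,8,0],[4,3.5,0,0,0,8,0],[4,3.5,0,0,0,8,0],[3,3,0,0,0,8,0],[1,1,0,0,0,8,0]]])

```text
clock: 1.8
eef_pos: [0.4689, -0.1944, 0.2321]
tool_rot: [0.891, 0.454, 0.003, 0.003]
ft_force: [-0.6, 0.1, -0.3]
grip_width: 0.0002
```

Call:
move_arm(series=[[[0,0,-1,0,0,8,0],[0,0,-1,0,0,8,0],[0,0,-1,0,0,8,0],[0,0,-1,0,0,0,0],[0,0,0,0,0,0,0]]])

```text
clock: 2.3
eef_pos: [0.4723, -0.1905, 0.1908]
tool_rot: [0.77, 0.638, 0.004, 0.003]
ft_force: [-0.2, 0.1, 0.2]
grip_width: 0.0002
```

```bash
python3 - <<'E'
from h import *
from scipy.spatial.transform import Rotation as R
np.set_printoptions(precision=3,suppress=True)
o=bot.get_obs();print(o['joint_pos'],o['eef_pos'],o['ft_force'],o['grip_width']);print(R.from_quat(o['tool_rot']).as_matrix())
snap('top','t1.png');snap('side','s1.png')
E
```

```text
[-0.387  0.273 -0.059  1.23   0.005  1.371] [ 0.472 -0.191  0.191] [-0.218  0.108  0.205] 0.0001528753401795084
[[ 0.185  0.983  0.01 ]
 [ 0.983 -0.185  0.002]
 [ 0.003  0.01  -1.   ]]
```

View pics/s1.png

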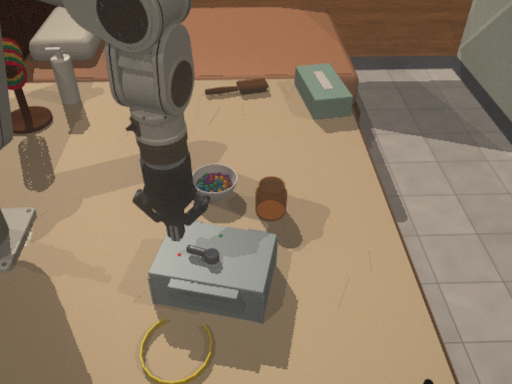

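Call:
move_arm(series=[[[0.2,0.4,-3,0,0,-3,0],[0,0,-3,0,0,0,0],[0,0,-2,0,0,0,0],[0,0,-0.9,0,0,0,0],[0,0,0,0,0,0,0]]])

```text
clock: 2.9
eef_pos: [0.4783, -0.1891, 0.1055]
tool_rot: [0.79, 0.614, 0.008, 0.009]
ft_force: [-0.4, 0.1, 0.6]
grip_width: -0.0001
```

```bash
python3 - <<'E'
from h import *
o=bot.get_obs();print(o['eef_pos'],o['ft_force'])
snap('top','t2.png');snap('side','s2.png')
for n in 'ts':
  a=cv2.imread(f'pics/{n}2.png'); a=a[155:275,300:445] if n=='t' else a[190:330,110:290]
  cv2.imwrite(f'pics/z{n}2.png',cv2.resize(a,None,fx=4,fy=4,interpolation=3))
E
```

```text
[ 0.47831735 -0.18914154  0.10549049] [-0.41942246  0.06995868  0.59242727]
```

View pics/zs2.png

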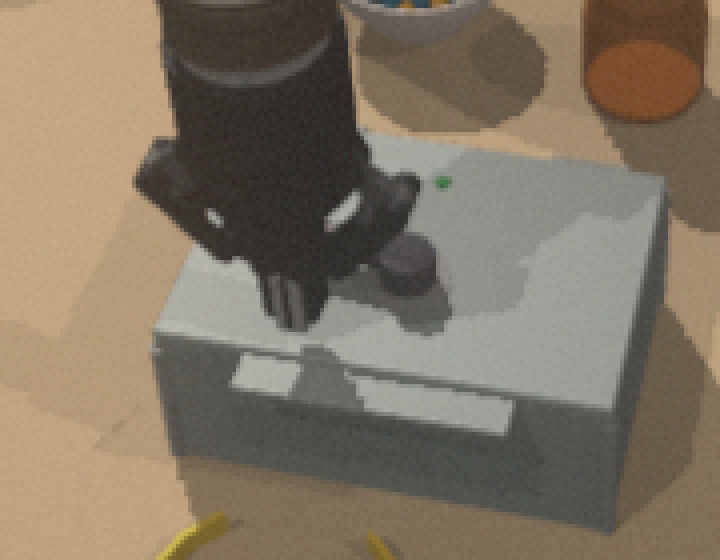

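View pics/zt2.png

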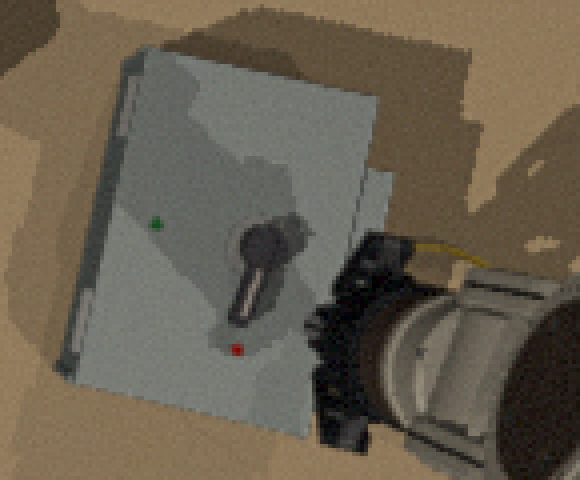

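Call:
move_arm(series=[[[0.4,0.5,-0.5,0,0,0,0],[0.4,1,0,0,0,0,0],[0,1,0,0,0,0,0],[0,1,0,0,0,0,0],[0.1,0.7,0,0,0,0,0]]])

```text
clock: 3.5
eef_pos: [0.4922, -0.147, 0.1058]
tool_rot: [0.79, 0.613, 0.01, 0.014]
ft_force: [-0.6, -2.7, 0.3]
grip_width: -0.0001
```

Call:
move_arm(series=[[[0.2,0.6,-0.4,0,0,0,0],[0.4,0.8,-0.2,0,0,0,0],[0.5,0.7,0,0,0,0,0],[0.6,0.6,0,0,0,0,0],[0.7,0.5,0,0,0,0,0]]])

```text
clock: 4.0
eef_pos: [0.5152, -0.111, 0.0988]
tool_rot: [0.79, 0.613, 0.008, 0.013]
ft_force: [-1.7, 0.1, -0.3]
grip_width: -0.0
```

Call:
move_arm(series=[[[0.6,-0.4,0.2,0,0,0,0],[0.5,-0.3,0,0,0,0,0],[0.3,-0.1,0,0,0,0,0],[0.3,-0.1,0,0,0,0,0],[0.3,-0.1,0,0,0,0,0]]])

```text
clock: 4.5
eef_pos: [0.5198, -0.1114, 0.0976]
tool_rot: [0.788, 0.615, -0.001, -0.006]
ft_force: [-11.4, 3.2, 8.2]
grip_width: 0.0002
```

```bash
python3 - <<'E'
from h import *
o=bot.get_obs();print(o['eef_pos'],o['ft_force'])
snap('top','t3.png');snap('side','s3.png')
for n in 'ts':
  a=cv2.imread(f'pics/{n}3.png'); a=a[155:275,300:445] if n=='t' else a[190:330,110:290]
  cv2.imwrite(f'pics/z{n}3.png',cv2.resize(a,None,fx=4,fy=4,interpolation=3))
E
```

```text
[ 0.51981948 -0.11143881  0.09760354] [-11.41786946   3.15350034   8.20930852]
```

View pics/zs3.png

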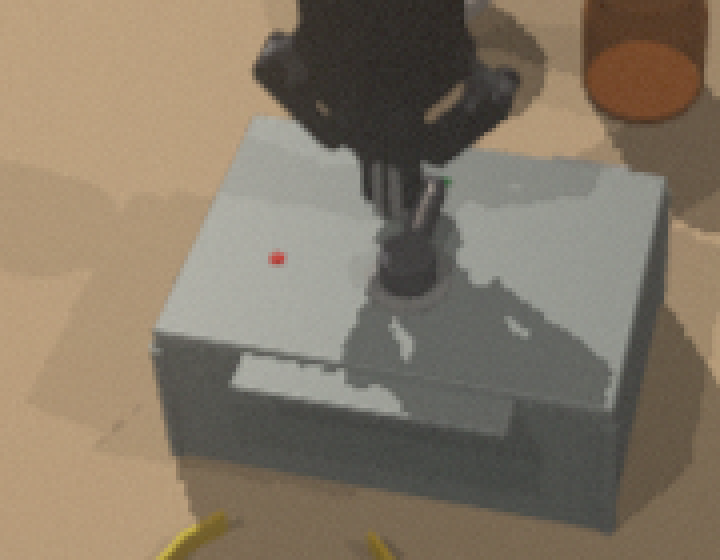

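View pics/zt3.png

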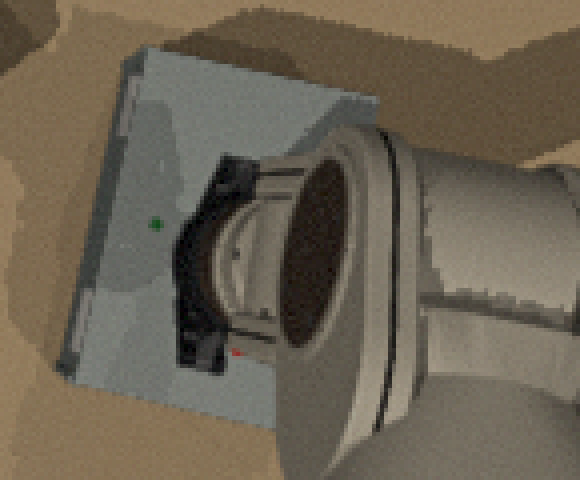

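Call:
move_arm(series=[[[-1,0.2,0,0,0,0,0],[-1,0.3,0.5,0,0,0,0],[0,0,4,0,0,0,0],[0,0,4.5,0,0,0,0],[0,0,4.5,0,0,0,0]]])

```text
clock: 5.1
eef_pos: [0.4943, -0.1046, 0.2302]
tool_rot: [0.788, 0.615, -0.004, -0.012]
ft_force: [1.2, -0.2, 0.1]
grip_width: 0.0002
```

Call:
move_arm(series=[[[0,-3,1,7.8,-1.9,0,0],[0,-4,1,7.8,-1.9,0,0],[0,-4,0,7.8,-1.9,0,0],[0,-4,0,7.8,-1.9,0,0],[0,-4,0,7.8,-1.9,0,0]]])

```text
clock: 5.6
eef_pos: [0.5061, -0.2885, 0.2724]
tool_rot: [0.725, 0.591, 0.288, -0.207]
ft_force: [1.8, 0.2, 0.8]
grip_width: 0.0002
```

```bash
cat > st.py <<'E'
from h import *
from scipy.spatial.transform import Rotation as R
np.set_printoptions(precision=3,suppress=True)
o=bot.get_obs();print(o['clock'],o['joint_pos'],o['eef_pos'],o['ft_force'],o['grip_width']);M=R.from_quat(o['tool_rot']).as_matrix();print(M)
D=np.array([[.2408,.9706,0],[-.9706,.2408,0],[0,0,1]])
print('safe frame tip',D@(o['eef_pos']-[.5334,-.1372,0]),'\n',D@M)
z=(D@M)[:,2];print('slant below horiz',np.degrees(np.arcsin(-z[2])),'yaw off safe x',np.degrees(np.arctan2(z[1],z[0])))
E
python3 st.py; python3 - <<'E'
from h import *
snap('top','t4.png');snap('side','s4.png')
a=np.hstack([cv2.imread('pics/t4.png'),cv2.imread('pics/s4.png')]);cv2.imwrite('pics/c4.png',cv2.resize(a,(800,300)))
E
```

```text
5.6 [-0.817  0.693  0.598  1.913  0.6    0.82 ] [ 0.506 -0.288  0.272] [1.804 0.158 0.765] 0.00022507872559371627
[[ 0.136  0.975  0.173]
 [ 0.736 -0.216  0.641]
 [ 0.663  0.04  -0.748]]
safe frame tip [-0.153 -0.01   0.272] 
 [[ 0.748  0.025  0.664]
 [ 0.046 -0.999 -0.014]
 [ 0.663  0.04  -0.748]]
slant below horiz 48.40012445279386 yaw off safe x -1.178257941152019
```

View pics/c4.png

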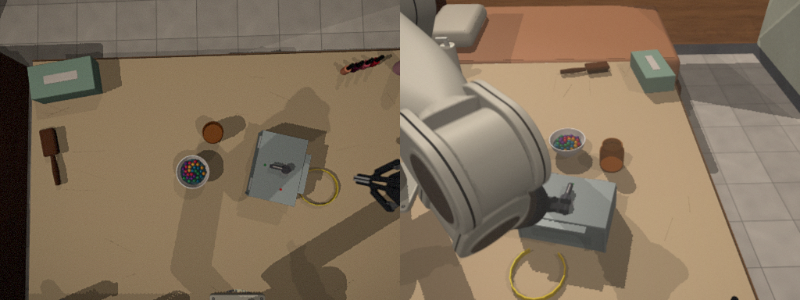

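Call:
move_arm(series=[[[0,-1,-4,7.8,-1.9,0,0],[0,0,-4,7.8,-1.9,0,0],[0,0,-3,7.8,-1.9,0,0],[0,0,0,0,0,0,0],[0,0,0,0,0,0,0]]])

```text
clock: 6.2
eef_pos: [0.5019, -0.3055, 0.1209]
tool_rot: [0.656, 0.507, 0.439, -0.346]
ft_force: [0.6, -0.3, 3.5]
grip_width: 0.0002
```

```bash
python3 st.py
```

```text
6.2 [-0.928  1.144  0.715  2.142  0.803  0.441] [ 0.502 -0.305  0.121] [ 0.561 -0.327  3.535] 0.00017284376168929773
[[ 0.1    0.969  0.225]
 [ 0.361 -0.246  0.899]
 [ 0.927 -0.008 -0.375]]
safe frame tip [-0.171 -0.01   0.121] 
 [[ 0.375 -0.006  0.927]
 [-0.01  -1.    -0.002]
 [ 0.927 -0.008 -0.375]]
slant below horiz 22.007110887130775 yaw off safe x -0.13399935332756668
```

```bash
cat > kin.py <<'E'
import numpy as np
from scipy.optimize import least_squares
from scipy.spatial.transform import Rotation as R
Q=np.array([[-1.343,.2406,.005,1.3352,0,1.571],[-.825,.15854,-.09786,1.311,-.00218,2.105],[-.387,.273,-.059,1.23,.005,1.371],[-.817,.693,.598,1.913,.6,.82],[-.928,1.144,.715,2.142,.803,.441]])
T=np.array([[.1129,-.4871,.2313],[.3116,-.3383,.2314],[.472,-.191,.191],[.506,-.288,.272],[.502,-.3055,.1209]])
def fk(k,q):
    r0,h,x2,z2,x3,z3,l4,l5=k
    rot=lambda p,x,z:(x*np.cos(p)+z*np.sin(p),z*np.cos(p)-x*np.sin(p))
    a=rot(q[1],x2,z2);b=rot(q[1]-q[2],x3,z3);p=q[1]-q[2]+q[3]
    L=l4+l5*np.cos(q[4]); c=rot(p,L,0)
    r=r0+a[0]+b[0]+c[0];z=h+a[1]+b[1]+c[1];t=l5*np.sin(q[4])
    c1,s1=np.cos(q[0]),np.sin(q[0])
    return np.array([r*c1-t*s1,r*s1+t*c1,z])
def dirv(q):
    p=q[1]-q[2]+q[3];r=np.cos(p)*np.cos(q[4]);t=np.sin(q[4]);c1,s1=np.cos(q[0]),np.sin(q[0])
    return np.array([r*c1-t*s1,r*s1+t*c1,-np.sin(p)*np.cos(q[4])])
k0=[.0,.2,.0,.3,.3,0,.07,.2]
s=least_squares(lambda k:np.r_[np.concatenate([fk(k,q)-t for q,t in zip(Q,T)]),.002*(k-k0)],k0)
K=s.x
lo=np.array([-2.72,-1.05,-1.09,-1.99,-1.42]);hi=np.array([2.72,1.87,1.28,2.15,1.44])
def ik(tip,d,q0):
    f=lambda q:np.r_[fk(K,q)-tip,.3*(dirv(q)-d)]
    return least_squares(f,q0,bounds=(lo,hi))
if __name__=='__main__':
    np.set_printoptions(precision=3,suppress=True)
    print(K,[np.linalg.norm(fk(K,q)-t)*1000 for q,t in zip(Q,T)])
    ex=np.array([.2408,.9706,0]);O=np.array([.5334,-.1372,0]);ey=np.array([-.9706,.2408,0])
    q0=Q[-1][:5]
    for y in (0,.04):
     for x,z,sl in [(-.125,.06,22),(-.125,.06,30),(-.08,.06,22),(-.08,.06,30),(-.08,.1,30),(-.07,.15,30),(-.04,.2,30),(-.04,.2,45),(0,.235,45),(.05,.245,45),(.05,.245,60),(.1,.245,60),(.1,.245,75)]:
        a=np.radians(sl);d=ex*np.cos(a)-[0,0,np.sin(a)]
        r=ik(O+ex*x+ey*y+[0,0,z],d,q0);q0=r.x*.98
        print(y,x,z,sl,r.x,'err',np.sqrt(2*r.cost)*1000)
E
python3 kin.py
```

```text
[0.001 0.241 0.001 0.492 0.39  0.008 0.1   0.304] [np.float64(0.046323242395679746), np.float64(0.05172545136148603), np.float64(0.25934044996422223), np.float64(0.11448015938759724), np.float64(0.08623923230843471)]
0 -0.125 0.06 22 [-0.885  1.134  0.519  1.933  0.837] err 0.006318507227039796
0 -0.125 0.06 30 [-0.863  1.023  0.421  1.758  0.782] err 0.005512449354892264
0 -0.08 0.06 22 [-0.831  1.078  0.394  1.828  0.882] err 0.006318507227033925
0 -0.08 0.06 30 [-0.807  0.969  0.306  1.655  0.821] err 0.005512449354814409
0 -0.08 0.1 30 [-0.807  0.919  0.32   1.718  0.821] err 0.0055124493554691645
0 -0.07 0.15 30 [-0.794  0.852  0.327  1.782  0.83 ] err 0.005512449536666246
0 -0.04 0.2 30 [-0.753  0.766  0.305  1.811  0.857] err 0.005512449359735627
0 -0.04 0.2 45 [-0.684  0.609  0.229  1.594  0.694] err 0.0036749774913353937
0 0 0.235 45 [-0.623  0.543  0.215  1.598  0.717] err 0.003675008913005702
0 0.05 0.245 45 [-0.542  0.49   0.159  1.527  0.742] err 0.0036749774908960884
0 0.05 0.245 60 [-0.435  0.396  0.151  1.435  0.513] err 0.0018374943766453506
0 0.1 0.245 60 [-0.346  0
[... 483 characters left out ...]
  0.867  0.199  1.676  0.798] err 0.005512449354883074
0.04 -0.07 0.15 30 [-0.828  0.796  0.205  1.743  0.807] err 0.005512449375663759
0.04 -0.04 0.2 30 [-0.786  0.707  0.184  1.777  0.835] err 0.005512449355919399
0.04 -0.04 0.2 45 [-0.714  0.544  0.114  1.566  0.682] err 0.0036749774909922025
0.04 0 0.235 45 [-0.649  0.475  0.101  1.573  0.707] err 0.0036749917993465875
0.04 0.05 0.245 45 [-0.564  0.42   0.047  1.503  0.736] err 0.003674977490898894
0.04 0.05 0.245 60 [-0.449  0.32   0.04   1.408  0.511] err 0.0018374943737885677
0.04 0.1 0.245 60 [-0.354  0.294  0.005  1.345  0.52 ] err 0.0018375630958138204
0.04 0.1 0.245 75 [-0.211  0.259  0.039  1.341  0.262] err 0.0004923563153540132
```

Call:
move_arm(series=[[[0,0,-2,0,0,0,0],[0,0,-2,0,0,0,0],[0.2,0.6,-2,0,0,0,0],[0.3,1.1,-0.3,0,0,0,0],[0,0,0,0,0,0,0]]])

```text
clock: 6.7
eef_pos: [0.5108, -0.2898, 0.0731]
tool_rot: [0.657, 0.516, 0.435, -0.336]
ft_force: [0.1, -0.3, 0.5]
grip_width: 0.0002
```

```bash
python3 st.py; python3 - <<'E'
from h import *
snap('top','t5.png');snap('side','s5.png')
a=cv2.imread('pics/t5.png')[155:275,300:460];b=cv2.imread('pics/s5.png')[190:384,90:300]
cv2.imwrite('pics/zt5.png',cv2.resize(a,None,fx=4,fy=4,interpolation=3));cv2.imwrite('pics/zs5.png',cv2.resize(b,None,fx=3,fy=3,interpolation=3))
E
```

```text
6.7 [-0.902  1.159  0.642  2.008  0.817  0.469] [ 0.511 -0.29   0.073] [ 0.091 -0.332  0.474] 0.00015708343386719516
[[ 0.09   0.97   0.226]
 [ 0.386 -0.243  0.89 ]
 [ 0.918  0.007 -0.396]]
safe frame tip [-0.154 -0.015  0.073] 
 [[ 0.396 -0.002  0.918]
 [ 0.006 -1.    -0.005]
 [ 0.918  0.007 -0.396]]
slant below horiz 23.329812455226154 yaw off safe x -0.30715572235024385
```

View pics/zt5.png

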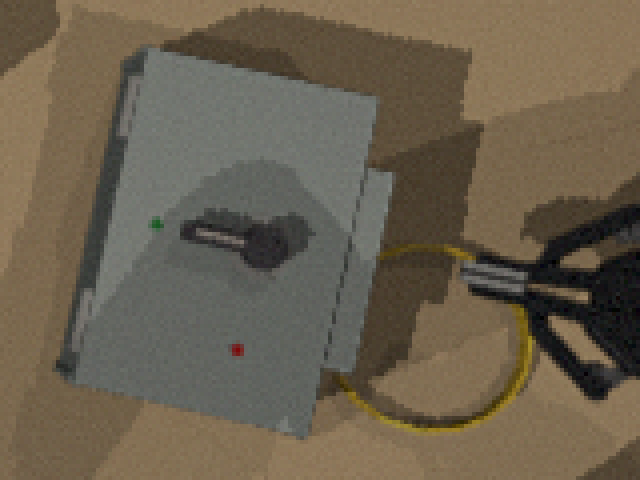

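View pics/zs5.png

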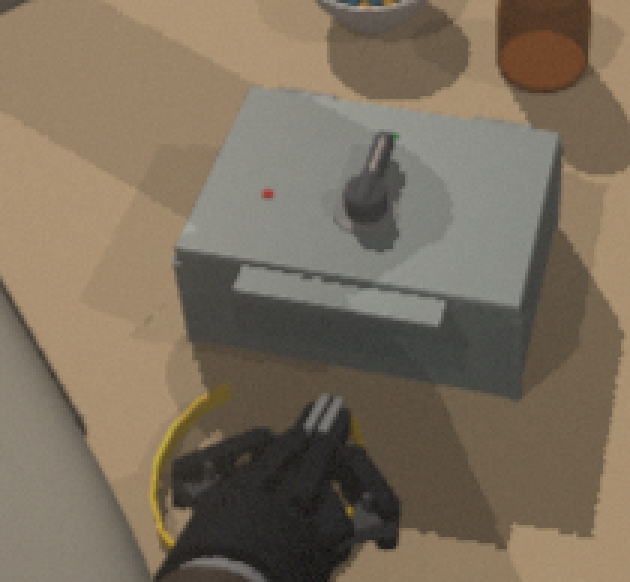

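```bash
python3 - <<'E'
from fit import *
for c in('top','side'):
    d=np.load('/tmp/'+c+'.npy'); P=cloud(c,d)
    zo=.091 if c=='top' else .0935
    near=(abs(P[...,0]-.53)<.06)&(P[...,1]>-.185)&(P[...,1]<-.07)&(d>0)&(P[...,2]>zo+.011)&(P[...,2]<.13)
    w=P[near][:,:2]*1000
    L=cv2.fitLine(w.astype(np.float32),cv2.DIST_L2,0,.01,.01).ravel()
    far=w[(w@L[:2]*np.sign(L[1]))>np.percentile(w@L[:2]*np.sign(L[1]),70)].mean(0)
    nr=w[(w@L[:2]*np.sign(L[1]))<np.percentile(w@L[:2]*np.sign(L[1]),40)].mean(0)
    a=np.degrees(np.arctan2(L[1],L[0]))%180; b=far-nr
    print(c,len(w),a,np.degrees(np.arctan2(b[1],b[0])),'hinge dir 76.05',far,nr)
E
```

```text
top 182 76.12142 76.3819230287341 hinge dir 76.05 [ 538.2952 -117.146 ] [ 528.3475 -158.2083]
side 267 75.88933 75.91147338357435 hinge dir 76.05 [ 537.6741 -125.0303] [ 527.2634 -166.5123]
```

Call:
move_arm(series=[[[0.3,1.2,-1,0,0,0,0],[0.4,1.6,-0.6,0,0,0,0],[0.3,1.2,0,0,0,0,0],[0.2,0.8,0,0,0,0,0],[0,0,0,0,0,0,0]]])

```text
clock: 7.3
eef_pos: [0.5259, -0.2474, 0.0702]
tool_rot: [0.658, 0.522, 0.435, -0.324]
ft_force: [-1.2, 0.2, 0.3]
grip_width: -0.0001
```

```bash
python3 st.py
```

```text
7.3 [-0.847  1.084  0.492  1.864  0.861  0.524] [ 0.526 -0.247  0.07 ] [-1.153  0.168  0.264] -8.98993847361613e-05
[[ 0.076  0.969  0.235]
 [ 0.406 -0.245  0.88 ]
 [ 0.911  0.028 -0.412]]
safe frame tip [-0.109 -0.019  0.07 ] 
 [[ 0.413 -0.004  0.911]
 [ 0.024 -1.    -0.016]
 [ 0.911  0.028 -0.412]]
slant below horiz 24.345146676260146 yaw off safe x -0.9882587249953516
```

Call:
move_arm(series=[[[0,0,-0.8,0,0,0,0],[0,0,-0.5,0,0,0,0],[0.2,0.9,-0.3,0,0,0,0],[0.1,0.9,-0.2,0,0,0,0],[0.1,0.5,-0.1,0,0,0,0]]])

```text
clock: 7.8
eef_pos: [0.5303, -0.2262, 0.0508]
tool_rot: [0.659, 0.523, 0.435, -0.321]
ft_force: [0.1, -0.1, -1.0]
grip_width: -0.0
```

```bash
python3 st.py; python3 - <<'E'
from h import *
snap('side','s6.png');snap('top','t6.png')
a=cv2.imread('pics/t6.png')[155:275,300:460];b=cv2.imread('pics/s6.png')[190:384,90:300]
cv2.imwrite('pics/zt6.png',cv2.resize(a,None,fx=4,fy=4,interpolation=3));cv2.imwrite('pics/zs6.png',cv2.resize(b,None,fx=3,fy=3,interpolation=3))
E
```

```text
7.8 [-0.822  1.076  0.421  1.775  0.883  0.553] [ 0.53  -0.226  0.051] [ 0.118 -0.113 -1.026] -3.134804105500238e-05
[[ 0.075  0.968  0.238]
 [ 0.41  -0.248  0.878]
 [ 0.909  0.032 -0.415]]
safe frame tip [-0.087 -0.018  0.051] 
 [[ 0.416 -0.007  0.91 ]
 [ 0.026 -0.999 -0.02 ]
 [ 0.909  0.032 -0.415]]
slant below horiz 24.52901582280603 yaw off safe x -1.2600935800940811
```

View pics/zs6.png

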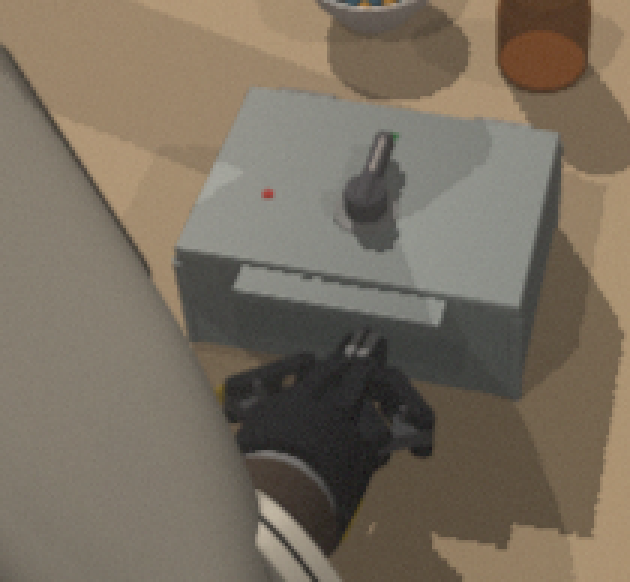

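View pics/zt6.png

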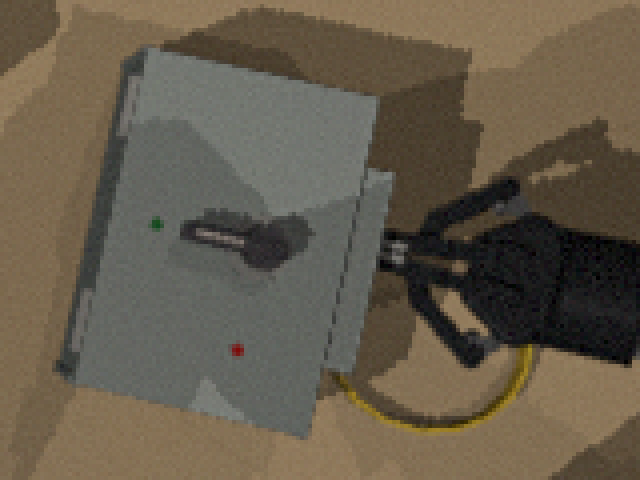

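Call:
move_arm(series=[[[0.1,0.5,1,0,0,0,0],[0,0.1,1.2,0,0,0,0],[0,0,1.2,0,0,0,0],[0,0,1.2,0,0,0,0],[0,0.1,1.2,0,0,0,0]]])

```text
clock: 8.4
eef_pos: [0.5307, -0.2179, 0.1122]
tool_rot: [0.659, 0.523, 0.434, -0.322]
ft_force: [0.3, 0.3, -2.6]
grip_width: 0.0001
```

```bash
python3 st.py; python3 - <<'E'
from h import *
snap('side','s7.png')
b=cv2.imread('pics/s7.png')[150:344,90:300]
cv2.imwrite('pics/zs7.png',cv2.resize(b,None,fx=3,fy=3,interpolation=3))
E
```

```text
8.4 [-0.812  0.988  0.41   1.846  0.887  0.562] [ 0.531 -0.218  0.112] [ 0.297  0.342 -2.562] 6.914830313003255e-05
[[ 0.076  0.969  0.235]
 [ 0.409 -0.245  0.879]
 [ 0.909  0.03  -0.415]]
safe frame tip [-0.079 -0.017  0.112] 
 [[ 0.416 -0.005  0.91 ]
 [ 0.025 -1.    -0.017]
 [ 0.909  0.03  -0.415]]
slant below horiz 24.534428560566052 yaw off safe x -1.0685378469079447
```

View pics/zs7.png

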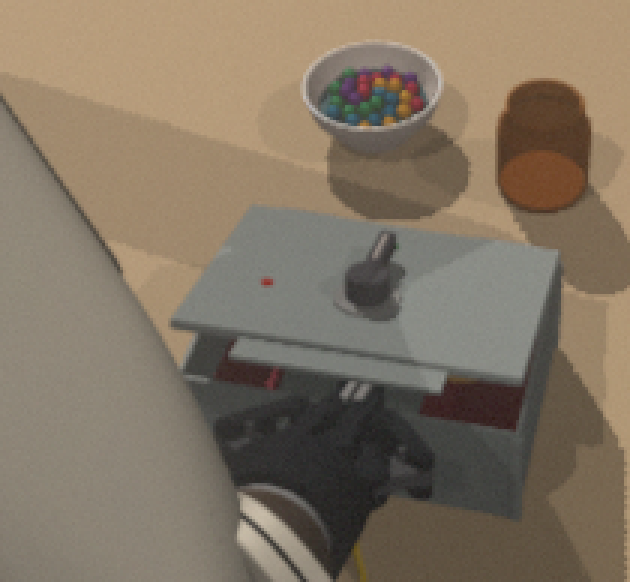

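Call:
move_arm(series=[[[0,0.2,1.3,0,0,0,0],[0.1,0.4,1.3,0,0,0,0],[0.1,0.5,1.3,0,0,0,0],[0.2,0.6,1.2,0,0,0,0],[0.2,0.7,1.1,0,0,0,0]]])

```text
clock: 8.95
eef_pos: [0.5371, -0.1933, 0.1813]
tool_rot: [0.659, 0.523, 0.435, -0.321]
ft_force: [-0.1, -0.5, -1.8]
grip_width: 0.0001
```

```bash
python3 st.py|grep safe
```

```text
safe frame tip [-0.054 -0.017  0.181] 
slant below horiz 24.627034067601553 yaw off safe x -1.198615156973624
```

Next leg is to about (-0.014, 0.216), which is a lid angle of about 60°.

Call:
move_arm(series=[[[0.2,0.7,0.9,0,0,0,0],[0.2,0.8,0.8,0,0,0,0],[0.2,0.8,0.7,0,0,0,0],[0.2,0.8,0.6,0,0,0,0],[0.2,0.9,0.5,0,0,0,0]]])

```text
clock: 9.45
eef_pos: [0.5484, -0.1494, 0.2212]
tool_rot: [0.659, 0.524, 0.435, -0.32]
ft_force: [0.5, -2.0, -0.1]
grip_width: -0.0002
```

```bash
python3 st.py; python3 - <<'E'
from h import *
snap('side','s8.png')
b=cv2.imread('pics/s8.png')[100:300,90:300]
cv2.imwrite('pics/zs8.png',cv2.resize(b,None,fx=3,fy=3,interpolation=3))
E
```

```text
9.45 [-0.718  0.785  0.32   1.867  0.957  0.671] [ 0.548 -0.149  0.221] [ 0.519 -2.02  -0.112] -0.00024108908261245984
[[ 0.073  0.968  0.238]
 [ 0.412 -0.247  0.877]
 [ 0.908  0.034 -0.417]]
safe frame tip [-0.008 -0.018  0.221] 
 [[ 0.417 -0.006  0.909]
 [ 0.028 -0.999 -0.02 ]
 [ 0.908  0.034 -0.417]]
slant below horiz 24.63097402550756 yaw off safe x -1.2553518682665452
```

View pics/zs8.png

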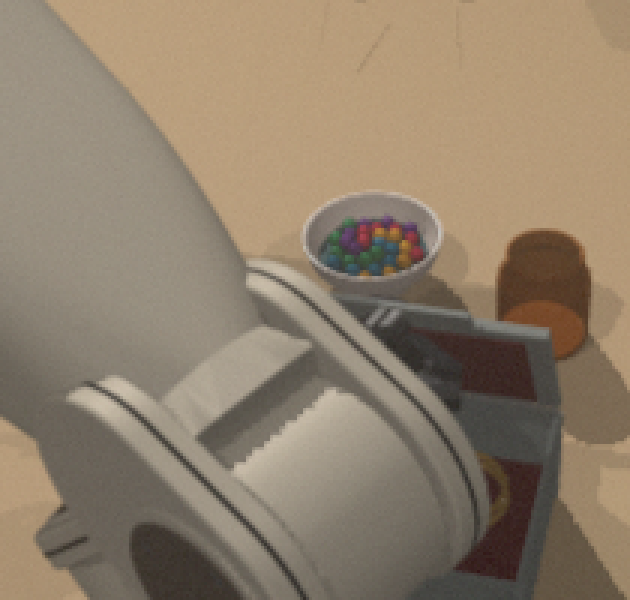

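Call:
move_arm(series=[[[0.2,0.9,0.4,0,0,0,0],[0.2,0.9,0.3,0,0,0,0],[0.2,0.9,0.2,0,0,0,0],[0.2,0.9,0,0,0,0,0],[0.2,0.9,0,0,0,0,0]]])

```text
clock: 10.0
eef_pos: [0.5597, -0.0998, 0.2325]
tool_rot: [0.659, 0.524, 0.436, -0.32]
ft_force: [-0.1, -0.7, -0.8]
grip_width: 0.0001
```

```bash
python3 st.py|grep -v '\['; python3 st.py | grep -E "safe|^9|^1"
```

```text
slant below horiz 24.5659681035624 yaw off safe x -1.2964001120273092
10.0 [-0.644  0.715  0.229  1.765  1.007  0.769] [ 0.56  -0.1    0.232] [-0.139 -0.748 -0.813] 0.00011507958268906039
safe frame tip [ 0.043 -0.017  0.232] 
slant below horiz 24.5659681035624 yaw off safe x -1.2964001120273092
```

Call:
move_arm(series=[[[0.2,0.8,0,0,0,0,0],[0.2,0.8,0,0,0,0,0],[0.2,0.7,0,0,0,0,0],[0.2,0.7,0,0,0,0,0],[0.2,0.7,0,0,0,0,0]]])

```text
clock: 10.5
eef_pos: [0.5702, -0.0583, 0.2319]
tool_rot: [0.658, 0.523, 0.435, -0.321]
ft_force: [-0.4, -0.3, 0.2]
grip_width: 0.0002
```

```bash
python3 st.py | grep -E "safe|^9|^1"; python3 - <<'E'
from h import *
snap('side','s9.png');snap('top','t9.png')
a=np.hstack([cv2.imread('pics/t9.png')[90:300,200:480],cv2.imread('pics/s9.png')[90:300,90:370]])
cv2.imwrite('pics/c9.png',cv2.resize(a,(800,300),interpolation=3))
E
```

```text
10.5 [-0.578  0.671  0.158  1.653  1.046  0.87 ] [ 0.57  -0.058  0.232] [-0.44  -0.258  0.197] 0.0002289951067414327
safe frame tip [ 0.085 -0.017  0.232] 
slant below horiz 24.521015429807367 yaw off safe x -1.1809231048035032
```

View pics/c9.png

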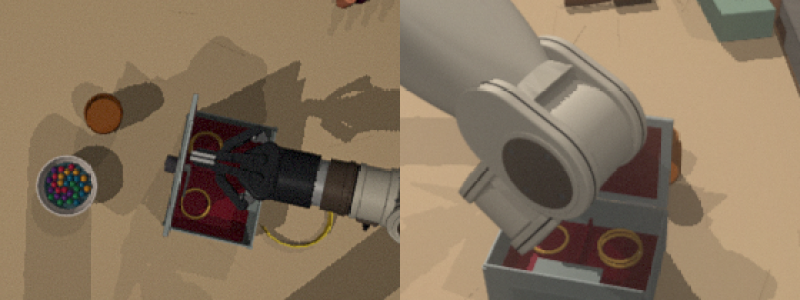

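The lid is near upright, with the fingertip on its inner face at top-view crop (200,158). I'll keep pushing.

Call:
move_arm(series=[[[0.2,0.7,0,0,0,0,0],[0.2,0.7,0,0,0,0,0],[0.2,0.6,0,0,0,0,0],[0.1,0.5,0,0,0,0,0],[0,0,0,0,0,0,0]]])

```text
clock: 11.1
eef_pos: [0.5777, -0.0311, 0.232]
tool_rot: [0.658, 0.524, 0.435, -0.321]
ft_force: [0.2, -0.3, -0.1]
grip_width: 0.0001
```

```bash
python3 st.py | grep -E "safe|^9|^1"; python3 - <<'E'
from h import *
snap('side','s10.png');snap('top','t10.png')
a=np.hstack([cv2.imread('pics/t10.png')[90:300,200:480],cv2.imread('pics/s10.png')[90:300,90:370]])
cv2.imwrite('pics/c10.png',cv2.resize(a,(800,300),interpolation=3))
E
```

```text
11.1 [-0.532  0.643  0.116  1.571  1.07   0.948] [ 0.578 -0.031  0.232] [ 0.248 -0.251 -0.109] 0.00010305803841602819
safe frame tip [ 0.114 -0.018  0.232] 
slant below horiz 24.522251216174627 yaw off safe x -1.1537086882924592
```

View pics/c10.png

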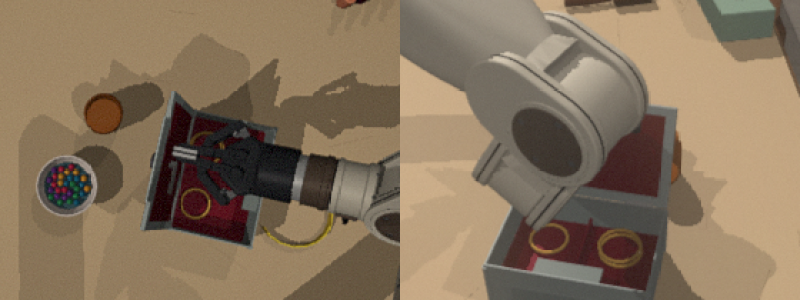

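Call:
move_arm(series=[[[-0.5,-2,0.5,0,0,0,0],[-0.8,-3,1,0,0,0,0],[-0.8,-3,2,0,0,0,0],[-0.8,-3,2,0,0,0,0],[-0.8,-3,2,0,0,0,0]]])

```text
clock: 11.7
eef_pos: [0.5378, -0.1714, 0.3073]
tool_rot: [0.657, 0.524, 0.434, -0.325]
ft_force: [-0.1, 0.3, -1.0]
grip_width: -0.0003
```

Call:
move_arm(series=[[[-2,-3,2,-7.8,1.9,0,0],[-3,-3,1,-7.8,1.9,0,0],[-3,-3,1,-7.8,1.9,0,0],[-3,-3,0,-7.8,1.9,0,0],[-3,-3,0,-7.8,1.9,0,0]]])

```text
clock: 12.2
eef_pos: [0.3929, -0.3346, 0.3394]
tool_rot: [0.769, 0.603, 0.17, -0.127]
ft_force: [1.1, 0.3, -0.1]
grip_width: -0.0001
```

Call:
move_arm(series=[[[-4,-3,0,-7.8,1.9,0,0],[-4,-3,0,-7.8,1.9,0,0],[-3,-2,0,-7.8,1.9,0,0],[0,0,0,0,0,0,0],[0,0,0,0,0,0,0]]])

```text
clock: 12.7
eef_pos: [0.2787, -0.4169, 0.3444]
tool_rot: [0.788, 0.615, -0.001, 0.012]
ft_force: [0.9, 0.1, 0.4]
grip_width: 0.0002
```

```bash
python3 st.py | grep -E "safe|^9|^1"; python3 - <<'E'
from fit import *
snap('side','s11.png');snap('top','t11.png')
a=np.hstack([cv2.imread('pics/t11.png'),cv2.imread('pics/s11.png')])
cv2.imwrite('pics/c11.png',cv2.resize(a,(800,300),interpolation=3))
for c in('top','side'):
    for t in('jar','bowl','hairband','lid_lip'):
        print(c,t,[(np.round(r['at'],3),round(r['confidence'],2)) for r in bot.find_in(c,t)][:2])
    P=cloud(c,np.load('/tmp/'+c+'.npy'));S=(P-[.5334,-.1372,0])@np.array([[.2408,-.9706,0],[.9706,.2408,0],[0,0,1]])
    m=(S[...,0]>.06)&(S[...,0]<.18)&(abs(S[...,1])<.1)&(S[...,2]>.11)&(S[...,2]<.27); w=S[m]
    if len(w): b=np.polyfit(w[:,2],w[:,0],1);print('lid angle',np.pi/2+np.arctan(b[0]),len(w),w[:,2].max())
E
```

```text
12.7 [-0.981  0.206  0.251  1.591 -0.001  0.835] [ 0.279 -0.417  0.344] [0.892 0.057 0.35 ] 0.00015411297666687252
safe frame tip [-0.333  0.18   0.344] 
slant below horiz 88.57555829110517 yaw off safe x -133.83458570100157
top jar [(array([0.664, 0.073, 0.013]), 0.75)]
top bowl [(array([0.528, 0.146, 0.041]), 0.81), (array([ 0.553, -0.033,  0.181]), 0.67)]
top hairband [(array([ 0.557, -0.029,  0.187]), 0.56), (array([ 0.447, -0.323,  0.014]), 0.53)]
top lid_lip [(array([ 0.56 , -0.026,  0.184]), 0.84)]
lid angle 1.9714308485050827 1596 0.24324749305865423
side jar [(array([0.685, 0.054, 0.051]), 0.54)]
side bowl [(array([ 0.558, -0.039,  0.168]), 0.47)]
side hairband [(array([ 0.451, -0.322,  0.015]), 0.9)]
side lid_lip [(array([ 0.564, -0.036,  0.166]), 0.64)]
lid angle 1.9609808048191337 6319 0.24606884786166616
```

View pics/c11.png

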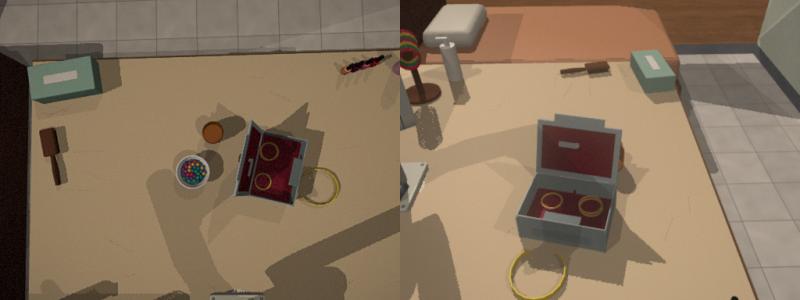

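```bash
python3 - <<'E'
import cv2,numpy as np
for n,r in(('top0','t11'),('side0','s11')):
    A=cv2.imread(f'pics/{n}.png');B=cv2.imread(f'pics/{r}.png')
    for nm in('hb',):
        f=lambda I:cv2.inRange(cv2.cvtColor(I,cv2.COLOR_BGR2HSV),(22,150,90),(34,255,255))
        a,b=f(A),f(B)
        if n=='top0': a[:,:408]=0;b[:,:408]=0
        else: a[:325]=0;b[:325]=0
        for m in(a,b): v,u=np.nonzero(m);print(n,len(u),u.min(),u.max(),v.min(),v.max(),u.mean(),v.mean())
    x=(175,260,225,290) if n=='top0' else (160,190,185,245)
    d=cv2.absdiff(A,B)[x[0]-30:x[1],x[2]:x[3]].max(2) if n=='top0' else cv2.absdiff(A,B)[160:205,185:245].max(2)
    print('bowl/jar region diff',d.mean(),(d>60).sum())
E
```

```text
top0 154 408 432 216 262 424.5584415584416 238.5909090909091
top0 163 408 432 216 262 424.1165644171779 239.00613496932516
bowl/jar region diff 11.22247491638796 0
side0 466 140 211 325 383 175.23819742489272 362.64163090128756
side0 472 140 211 325 383 176.08686440677965 362.53389830508473
bowl/jar region diff 68.20333333333333 1639
```

```bash
python3 -c "
from workcell import bot
print(bot.job_done())"
```

```text
the job is handed in; nothing more can be done
None
```

The safe is open and I've handed the job in, at about 13 s on the clock; `job_done()` reports no verdict. With closed fingers I pushed the lever clockwise to its stop. Then I raised the lid with a fingertip under the lip, pushed it over past upright so it fell back, and drew the arm clear.

**Last checks:**
- **Lever:** before I lifted the lid, the two cameras measured it at 76.1° and 75.9°, against a hinge direction of 76.05°.
- **Lid:** after the arm had withdrawn, the cameras measured 1.97 and 1.96 rad, against the stop at 1.95. It stays open by itself.
- **Hairband:** it covers the same pixels as at the start, within about 1 px. The network's position for it shifted about 8 mm in the top view, which I put down to the lip no longer covering part of it.
- **Jar and bowl:** the top-view picture shows no change around them. The side camera couldn't confirm this, because the open lid now hides them partly. Its jar reading differs from the start, and its "bowl" hit is on the lid.
- **Forces:** the highest reading was about 14 N, with the lever against its stop. At the end the gripper was touching nothing.

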